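# Slide the staining hanger round the bend of its rail

### The job

The hanger with the two glass slides hangs on the bent rail above the bench. Slide it along the rail, round the bend and along the other leg right up to the stop disc at that leg's far end, and leave it hanging there, upright and still, for the slides to dry. Leave the spare hanger on the short straight stand and the empty blue tube rack beside the rail alone.

Things in the scene. Friction and masses are not known exactly. Their poses are not given: they have to be found in the camera images.
- bent_rail: Fixed 8 mm steel rod, axis 150 mm above the bench, bent 90 degrees. Origin on the bench below the corner where the axes of the legs meet; x along the leg the hanger starts on, y along the other, z up. Bend: quarter circle, radius 60 mm, centre x = y = 60 mm. At 155 mm along each leg is the face of a black stop disc (28 mm diameter, 8 thick); at 197 mm the rod turns down to a 68 mm foot.
- slide_hanger_ring (a point): Centre of the 20 mm bore of the loose grey hanger (0.12 kg) threaded on the bent rail; collar 18 mm long, 28 mm outside. It hangs with the bore's top on the rod, so this point is 6 mm below the rod's axis at rest. x along the bore, y level across, z up. Two glass slides in a frame hang below, to 102 mm under this point, 30 mm along x, 22 mm across. It must turn with the rod at the bend.
- slide_hanger_tab (a point): Grip point on the upright thumb tab on top of the same hanger, 45 mm straight above the ring's centre. The tab is 18 mm long along the bore (x), 10 mm thick across it (y) and reaches 20 mm above and 31 mm below this point. Same axes as the ring point.
- spare_hanger_ring (a point): Ring centre of a like hanger without slides, hanging on a short straight stand (same rod, 150 mm high, 140 mm long) beside the work: leave it alone.
- tube_rack: Empty blue test-tube rack, 62 x 166 x 68 mm, loose on the bench beside the work, origin at the centre of its underside, long side along its y: leave it alone.
Things that resemble listed ones, but are neither listed nor needed, are in the scene too. Leave any purple look-alike of the part that bears slide_hanger_ring alone.

How it is judged:
At the end, for the whole second after the job is handed in: The hanger's ring is on the other leg, within about 16 mm of touching the stop disc (ring centre more than 130 mm along that leg), hanging upright within 11 degrees and still (y of slide_hanger_ring in the frame of bent_rail above 0.13 m and x of slide_hanger_ring in the frame of bent_rail between -0.012 and 0.012 m and angle between slide_hanger_ring's own z axis and vertical below 0.2 rad and linear speed of slide_hanger below 0.03 m/s).
It fails at once if the spare hanger was moved by more than 25 mm (distance of spare_hanger_ring from where it was at the start of the episode above 0.025 m).
It fails at once if the tube rack was moved by more than 20 mm (distance of tube_rack from where it was at the start of the episode above 0.02 m).
It also fails if it takes over 43 s, if anything falls off the work surface, if the arm or the gripper's body presses on something with over 40 N, if the wrist force passes 120 N, or if a joint passes its speed limit or range.

### The arm

A 7-joint arm with a two-finger parallel gripper is mounted at the origin on a cart in front of the work surface, level with it; the furniture and walls round the work are solid. World frame = base frame: x ahead of the robot, y to its left, z up, the work surface at z = 0. Lengths are in m, angles in rad, forces in N, time in s.
With the tool pointing down it reaches from about 0.4 to 0.9 m from the base axis. Payload 5.5 kg.
Tool frame: the origin (TCP) lies on the centre line of the jaws, within the pads' length; the fingertips stand 8 mm ahead of it and the grasp point (between the pads) lies 11 mm behind it; x points along the fingers, z is the direction in which the jaws open and shut, and the axes are right-handed (so a half turn about x gives the same grasp; the last joint's range is limited). The gripper opens to 92 mm and grips with 3 to 60 N. Pads are 19 mm wide; open, the fingers measure 130 mm over their backs; the gripper's body (75 mm by 190 mm) begins 47 mm behind the grasp point.
Start: joints at [-0.963, 0.501, -0.427, 1.55, 0.221, 1.138, -0.21], TCP at [0.22, 0.612, 0.235] pointing down, gripper open.
Joint ranges: [-2.88, 2.88], [-0.31, 2.03], [-1.54, 1.56], [0.2, 2.42], [-1.41, 4.55], [0.19, 2.02], [-2.57, 2.57]. Speed limits (rad/s): [2.57, 2.57, 3.14, 3.14, 3.14, 3.14, 3.14].

### API

Orientations are given as a rotation vector (axis times angle).
In Python, from cell import ctrl gives the robot as it stands.
- The arm moves only by the tool send_rows, never from a script. Its argument "series" is text: rows parted by semicolons, each of 7 numbers parted by spaces: the turn, a rotation vector about the tool's x, y, z in rad, then the shift along the tool's x, y, z in mm, then the opening in per cent of the stroke, from 0 (shut) to 100 (fully open). In form: rx ry rz dx dy dz claw; .... A call has 1 to 12 rows; each row shifts and turns the commanded pose from where the row before left it, along the tool's axes as they then stand; what a row does not reach is not made up. A row lasts 1/12 s, in which the tool goes at most 41.7 mm and 7.16 degrees, less where a joint would pass 70% of its speed; a pose out of reach is approached as far as the arm can. A call is refused whole if a number of a shift passes 41.7 or a number of a turn 0.125, either way. A call with a gripper value outside its range is refused whole. The fingers move at their own pace and stop on an object; the grip force is fixed at half the most. Time passes only in rows, so rows that do not move let the fingers close. It gives the time, the measured TCP pose, the force and the opening at its end, in the units of the state.
- ctrl.get_obs(): the state, without advancing time (a new reading comes with each control period).
- ctrl.camera(name): name is "side" or "top" or "wrist"; returns (picture, depth): 420x560x3 uint8, red, green, blue; 420x560 float32, m along the optical axis (not along the pixel's ray), 0 where there is no reading.
- ctrl.get_calibration(name): a dict with "fx", "fy", "cx", "cy" (pixels), "R" (3x3) and "t" (3): a world point X has camera coordinates R X + t; the wrist camera has in their place "T_tool_cam" (4x4, takes a point from camera to tool coordinates, whose origin is the TCP and whose axes are the tool frame's). Camera axes: x right, y down, z forward; pixel columns grow to the right and rows downward; lengths in m; the calibration is good to about 2 mm. A picture is of the moment at which its call begins: read the wrist's pose just before it. get_calibration takes no time and is no camera call.
- ctrl.hand_in(): hands the job in, once; it reports no verdict.
Trained networks look in the newest picture that a camera, given by its name, has taken for a name from the list of things; names that differ only in an ending like _2 or _b are one class to them, and where a whole thing is asked for, a point or a joint stands for the part that bears it (a point fixed in the world has none). Each returns a list of dicts, best first, with "confidence" (0 to 1); they miss things now and then, are a little off and sometimes report something else, mostly with a low value. They report only what shows in the picture. A call takes as long as a camera call. They do not tell look-alikes from the thing itself.
- ctrl.spot_in(camera, label): "rect" ([centre column, centre row, width, height] as shares, 0 to 1, of the picture: columns of its width, rows of its height, round what is visible of it).
- ctrl.masks_of(camera, label): "pixels" (420x560 bool, what is visible of it) and "rect" ([centre column, centre row, width, height] as shares, 0 to 1, of the picture: columns of its width, rows of its height, round what is visible of it).
The state is a dict: "t": time; "qpos": joint angles; "qvel": joint speeds; "effort": joint torques, N m; "position": TCP position; "orientation": TCP orientation; "force": force on the tool from outside, world axes, zero at the start; "moment": the same for the moment, N m; "grip_width": finger opening in m.
Only numpy, scipy, OpenCV 4.12 (cv2) and the standard library are available. Lean on these libraries where they do the work, as an engineer would, in place of code of your own. Each camera call takes 0.05 s, during which the arm holds its last target.

## Working session

There is one attempt and no reset: what is moved stays moved. The work goes in short steps, Python scripts to look and compute and a tool call to move; the robot and the scene stay as the last step left them, time stands still between calls to the robot, and variables do not carry over. Pictures are saved under pics/ and viewed, and the job is handed in when it is done.

Besides the shell and the picture viewer there is one more tool, called after "Emit:" as name(argument=value, ...) on one line, values as JSON. send_rows: Moves the arm, as the interface text tells. Its arguments: {"type":"object","properties":{"series":{"type":"string"}},"required":["series"]}

```bash
ls; mkdir -p pics
python3 - <<'E'
from cell import ctrl
import cv2,numpy as np
o=ctrl.get_obs(); print({k:np.round(v,3) for k,v in o.items()})
for n in ("side","top"):
    im,d=ctrl.camera(n); cv2.imwrite(f"pics/{n}0.png",im[:,:,::-1]); np.savez(f"pics/{n}0.npz",im=im,d=d)
    c=ctrl.get_calibration(n); print(n,{k:np.round(v,3).tolist() for k,v in c.items()})
    for l in ("slide_hanger_ring","slide_hanger_tab","spare_hanger_ring","tube_rack","bent_rail"):
        print(l,[(np.round(r['rect'],3).tolist(),round(r['confidence'],2)) for r in ctrl.spot_in(n,l)])
E
```

```text
pics
{'t': np.float64(0.0), 'qpos': array([-0.963,  0.502, -0.427,  1.551,  0.221,  1.138, -0.21 ]), 'qvel': array([-0.001, -0.001, -0.001, -0.001,  0.   , -0.001, -0.001]), 'effort': array([-1.0000e-03, -5.6660e+01, -5.8170e+00, -2.7912e+01, -6.9000e-02,
        3.1000e-02,  0.0000e+00]), 'position': array([0.22 , 0.611, 0.234]), 'orientation': array([-0.953,  1.355,  0.951]), 'force': array([-0.21 ,  0.219,  0.79 ]), 'moment': array([-0.012, -0.003,  0.061]), 'grip_width': np.float64(0.092)}
side {'fx': 397.604, 'fy': 397.604, 'cx': 283.104, 'cy': 212.12, 'R': [[1.0, -0.027, -0.015], [-0.025, -0.455, -0.89], [0.018, 0.89, -0.456]], 't': [-0.522, 0.131, 1.122]}
slide_hanger_ring [([0.554, 0.501, 0.014, 0.127], 0.77), ([0.495, 0.498, 0.013, 0.125], 0.56)]
slide_hanger_tab [([0.496, 0.496, 0.014, 0.118], 0.95), ([0.553, 0.5, 0.017, 0.12], 0.91), ([0.511, 0.487, 0.012, 0.114], 0.89)]
spare_hanger_ring [([0.452, 0.402, 0.02, 0.115], 0.71)]
tube_rack [([0.437, 0.806, 0.138, 0.129], 0.84)]
bent_rail [([0.489, 0.599, 0.108, 0.276], 0.67)]
top {'fx': 500.158, 'fy': 500.158, 'cx': 283.779, 'cy': 207.276, 'R': [[0.025, -0.999, 0.025], [-0.994, -0.027, -0.107], [0.107, -0.022, -0.994]], 't': [-0.033, 0.519, 1.286]}
slide_hanger_ring [([0.419, 0.416, 0.019, 0.047], 0.76), ([0.391, 0.467, 0.028, 0.037], 0.54)]
slide_hanger_tab [([0.414, 0.412, 0.024, 0.045], 0.74), ([0.468, 0.502, 0.023, 0.031], 0.72), ([0.389, 0.471, 0.026, 0.039], 0.66)]
spare_hanger_ring [([0.235, 0.562, 0.041, 0.036], 0.56)]
tube_rack [([0.736, 0.567, 0.065, 0.163], 0.75)]
bent_rail [([0.531, 0.513, 0.236, 0.171], 0.74)]
```

View pics/side0.png

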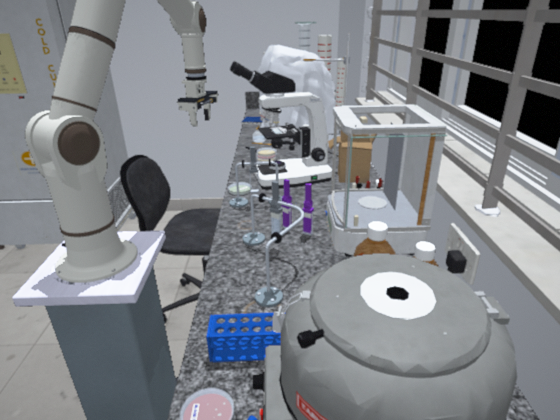

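View pics/top0.png

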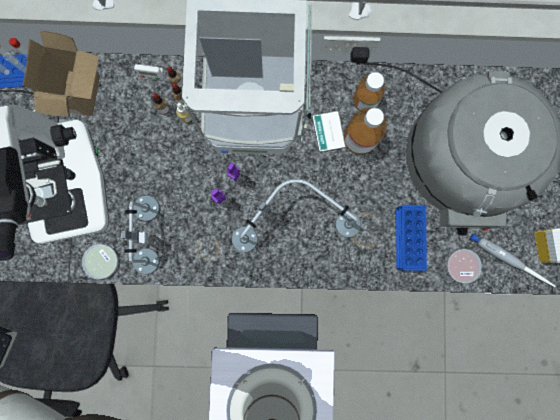

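Run:
```python
import cv2
im=cv2.imread("pics/top0.png")[140:300,100:460]; cv2.imwrite("pics/top0c.png",cv2.resize(im,(792,352),interpolation=cv2.INTER_CUBIC))
im=cv2.imread("pics/side0.png")[130:380,180:380]; cv2.imwrite("pics/side0c.png",cv2.resize(im,(480,600),interpolation=cv2.INTER_CUBIC))
```

```text
(no output)
```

View pics/top0c.png

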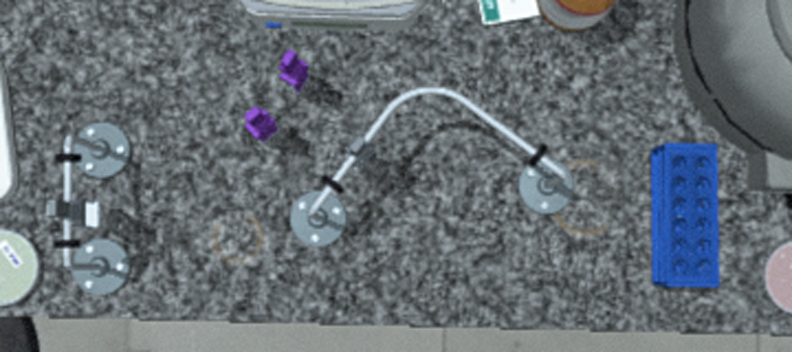

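View pics/side0c.png

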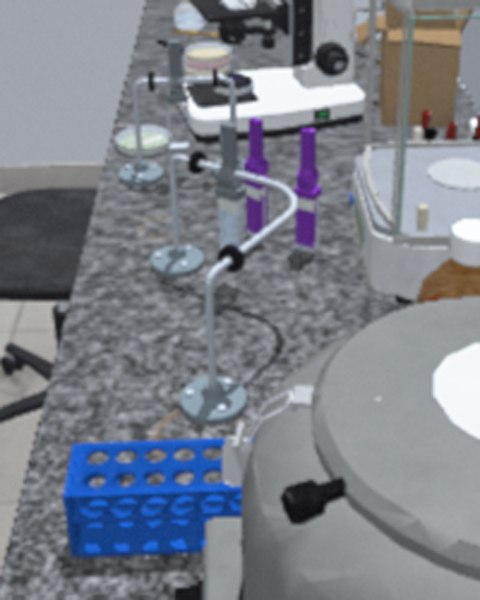

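```bash
cat > h.py <<'E'
import numpy as np
from cell import ctrl
def ray(name,u,v,z):
    c=ctrl.get_calibration(name); R=np.array(c['R']);t=np.array(c['t'])
    C=-R.T@t; d=R.T@np.array([(u-c['cx'])/c['fx'],(v-c['cy'])/c['fy'],1]); s=(z-C[2])/d[2]; return C+s*d
def proj(name,P):
    c=ctrl.get_calibration(name); X=np.array(c['R'])@np.asarray(P).T+np.array(c['t'])[:,None]
    return np.stack([c['fx']*X[0]/X[2]+c['cx'],c['fy']*X[1]/X[2]+c['cy']],1)
def rail():
    s=np.linspace(0,np.pi/2,20)
    leg=np.linspace(197,60,80)
    a=np.stack([leg,0*leg],1); b=np.stack([60-60*np.sin(s),60-60*np.cos(s)],1)
    return np.vstack([a,b,a[::-1,::-1]])/1000
E
python3 - <<'E'
from h import *
import cv2
from scipy.optimize import minimize
im=np.load('pics/top0.npz')['im']; d=np.load('pics/top0.npz')['d']
hsv=cv2.cvtColor(im,cv2.COLOR_RGB2HSV)
def P(q):
    r=rail(); c,s=np.cos(q[2]),np.sin(q[2]); 
    return np.c_[q[0]+c*r[:,0]-s*r[:,1],q[1]+s*r[:,0]+c*r[:,1],np.full(len(r),.15)]
D1=ray('top',250.9,224.1,.15);D2=ray('top',344,210.9,.15);A=ray('top',295.5,181,.15);H=ray('top',262.3,207.7,.15)
print(D1,D2,A,H,np.linalg.norm(D1-D2),'expect',.159*1.414)
g=cv2.GaussianBlur(im.min(2).astype(np.float32),(0,0),1.2)
mid=(D1+D2)/2; 
v=D1-D2; yaw=np.arctan2(v[1],v[0])+np.pi/4 
# D1-D2 dir = (x-y)/sqrt2 => angle yaw-45
yaw=np.arctan2(v[1],v[0])+np.pi/4
u=np.array([np.cos(yaw+np.pi/4),np.sin(yaw+np.pi/4)]); o=mid[:2]-u*.159/np.sqrt(2)
q0=[o[0],o[1],yaw]; print(q0)
def cost(q):
    p=proj('top',P(q)).astype(np.float32)
    return -cv2.remap(g,p[None,:,0],p[None,:,1],cv2.INTER_LINEAR).mean()
r=minimize(cost,q0,method='Nelder-Mead',options=dict(initial_simplex=[q0,[q0[0]+.01,q0[1],q0[2]],[q0[0],q0[1]+.01,q0[2]],[q0[0],q0[1],q0[2]+.05]]))
print(r.x,r.fun,cost(q0))
q=r.x; o=q[:2]; c,s=np.cos(q[2]),np.sin(q[2]); Rm=np.array([[c,-s],[s,c]])
for n,X in (('D1',D1),('D2',D2),('A',A),('H',H)): print(n,Rm.T@(X[:2]-o))
np.save('q.npy',q)
for n in('top','side'):
    i=cv2.imread(f'pics/{n}0.png')
    i=cv2.resize(i,None,fx=3,fy=3)
    for x in proj(n,P(q)): cv2.circle(i,(int(x[0]*3+1),int(x[1]*3+1)),1,(0,0,255),-1)
    i=i[450:800,600:1200] if n=='top' else i[500:950,600:1000]
    cv2.imwrite(f'pics/{n}fit.png',i)
E
```

```text
[0.4646945 0.0600627 0.15     ] [ 0.50218395 -0.16086344  0.15      ] [ 0.57103816 -0.04338545  0.15      ] [0.50450894 0.03422419 0.15      ] 0.22408439898444543 expect 0.224826
[np.float64(0.5942846089906628), np.float64(-0.031590769374974875), np.float64(2.5242855179015495)]
[ 0.59664985 -0.03075519  2.52480482] -157.96597290039062 -151.66612
D1 [0.16017203 0.00224149]
D2 [0.00180274 0.16077535]
A [0.01358693 0.02511727]
H [0.11274832 0.00028963]
```

View pics/topfit.png

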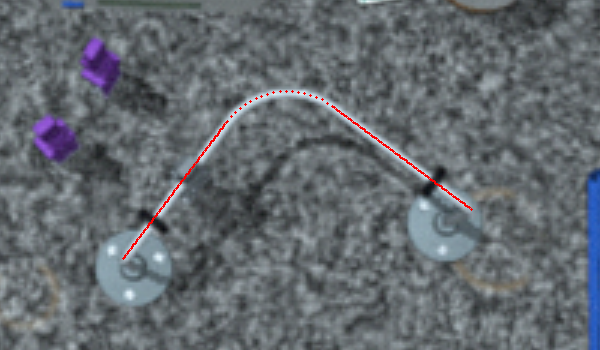

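View pics/sidefit.png

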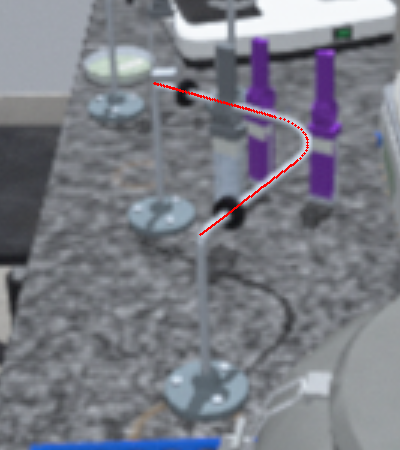

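Run:
```python
from h import *
import cv2
q=np.load('q.npy'); o=q[:2]; c,s=np.cos(q[2]),np.sin(q[2]); Rm=np.array([[c,-s],[s,c]])
for n in('top','side'):
  for k in range(2):
    im,d=ctrl.camera(n)
    cal=ctrl.get_calibration(n);R=np.array(cal['R']);t=np.array(cal['t'])
    for r in ctrl.masks_of(n,'slide_hanger_tab'):
        m=r['pixels']&(d>0); v,u=np.nonzero(m); z=d[m]
        X=np.stack([(u-cal['cx'])/cal['fx']*z,(v-cal['cy'])/cal['fy']*z,z],1); W=(X-t)@R
        W=W[W[:,2]>.05]; col=im[m].mean(0)
        top=W[W[:,2]>np.percentile(W[:,2],90)-.01]
        print(n,round(r['confidence'],2),m.sum(),col.astype(int),'uv',u.mean().round(),v.mean().round(),'med',np.median(W,0).round(3),'top',top.mean(0).round(3),W[:,2].min().round(3),W[:,2].max().round(3),'rail',(Rm.T@(np.median(W,0)[:2]-o)).round(3),(Rm.T@(top.mean(0)[:2]-o)).round(3))
from scipy.spatial.transform import Rotation as Ro
ob=ctrl.get_obs();M=Ro.from_rotvec(ob['orientation']).as_matrix();print(M.round(3),ob['t'])
print('railx',[c,s],'raily',[-s,c])
print(ctrl.get_calibration('wrist'))
```

```text
top 0.77 188 [ 90  60 129] uv 233.0 173.0 med [0.595 0.111 0.114] top [0.599 0.112 0.166] 0.05 0.172 rail [ 0.083 -0.115] [ 0.081 -0.118]
top 0.71 153 [ 98 107 114] uv 262.0 209.0 med [0.501 0.034 0.154] top [0.504 0.034 0.209] 0.05 0.217 rail [0.116 0.003] [0.113 0.001]
top 0.54 142 [ 89  53 130] uv 218.0 197.0 med [0.534 0.145 0.114] top [0.536 0.147 0.166] 0.051 0.171 rail [ 0.153 -0.107] [ 0.152 -0.11 ]
top 0.63 89 [ 95 106 112] uv 262.0 209.0 med [0.5   0.034 0.159] top [0.502 0.035 0.209] 0.053 0.213 rail [0.116 0.003] [0.115 0.001]
top 0.59 171 [ 92  59 132] uv 218.0 196.0 med [0.534 0.145 0.114] top [0.537 0.148 0.166] 0.05 0.172 rail [ 0.153 -0.108] [ 0.152 -0.111]
top 0.48 150 [ 89  56 129] uv 233.0 173.0 med [0.594 0.111 0.113] top [0.597 0.112 0.166] 0.051 0.173 rail [ 0.084 -0.114] [ 0.082 -0.117]
top 0.15 1958 [ 37  79 159] uv 411.0 237.0 med [ 0.447 -0.351  0.069] top [ 0.448 -0.351  0.069] 0.051 0.077 rail [-0.063  0.348] [-0.064  0.347]
side 0.92 378 [ 99  72 130] uv 286.0 205.0 med [0.538 0.14  0.108] top [0.538 0.12  0.155] 0.05 0.167 rail [ 0.147 -0.105] [ 0.135 -
[... 675 characters left out ...]
112] [ 0.068 -0.102]
[[-0.    -0.941  0.338]
 [ 0.     0.338  0.941]
 [-1.     0.     0.   ]] 1.0
railx [np.float64(-0.8157406369085904), np.float64(0.5784178535418553)] raily [np.float64(-0.5784178535418553), np.float64(-0.8157406369085904)]
{'fx': 309.9633125504003, 'fy': 309.9633125504003, 'cx': 276.7508126059299, 'cy': 209.21666969395838, 'T_tool_cam': array([[-3.65797404e-04, -2.52613482e-01,  9.67567204e-01,
        -1.50563845e-01],
       [ 6.19850338e-04, -9.67567141e-01, -2.52613231e-01,
         6.72572130e-02],
       [ 9.99999741e-01,  5.07341594e-04,  5.10516101e-04,
        -4.63384596e-04],
       [ 0.00000000e+00,  0.00000000e+00,  0.00000000e+00,
         1.00000000e+00]])}
```

Emit:
send_rows(series="0 0 0 -25 0 0 45;0.067 0 0 -20 0 0 45;0.067 0 0 -20 0 0 45;0.067 0 0 0 0 0 45;0.067 0 0 0 0 0 45")

```text
t: 1.42
position: [0.2198, 0.6128, 0.3019]
orientation: [-0.742, 1.437, 0.746]
force: [0.5, -0.4, -0.6]
grip_width: 0.063
```

```bash
cat >> h.py <<'E'
from scipy.spatial.transform import Rotation as Ro
q=np.load('q.npy'); o=q[:2]; Rm=np.array([[np.cos(q[2]),-np.sin(q[2])],[np.sin(q[2]),np.cos(q[2])]])
def st(target=None):
    ob=ctrl.get_obs();M=Ro.from_rotvec(ob['orientation']).as_matrix()
    print('t',ob['t'],'p',ob['position'].round(4),'rail',(Rm.T@(ob['position'][:2]-o)*1000).round(1),'q',ob['qpos'].round(2),'F',ob['force'].round(1),'w',round(float(ob['grip_width']),4))
    z=M[:,2]; print('x',M[:,0].round(3),'z yaw deg',np.degrees(np.arctan2(z[1],z[0])).round(1),'rail x,y yaw',np.degrees(q[2]).round(1),(np.degrees(q[2])+90).round(1))
    if target is not None: print('d tool mm',(M.T@(np.array(target)-ob['position'])*1000).round(1))
    return ob,M
E
python3 -c "
from h import *
st([.504,.034,.30])"
```

```text
t 1.4167 p [0.2198 0.6128 0.3019] rail [ 679.6 -307. ] q [-0.99  0.44 -0.39  1.47  0.17  1.26 -0.44] F [ 0.5 -0.4 -0.6] w 0.063
x [ 0.001  0.003 -1.   ] z yaw deg 54.7 rail x,y yaw 144.7 234.7
d tool mm [ 2.000e-01 -5.664e+02 -3.082e+02]
```

Emit:
send_rows(series="0 0 0 0 -14 -8 45;0 0 0 0 -28 -15 45;0 0 0 0 -28 -15 45;0 0 0 0 -28 -15 45;0 0 0 0 -28 -15 45;0 0 0 0 -28 -15 45;0 0 0 0 -28 -15 45;0 0 0 0 -28 -15 45;0 0 0 0 -28 -15 45;0 0 0 0 -28 -15 45;0 0 0 0 -28 -15 45;0 0 0 0 -28 -15 45")

```text
t: 2.42
position: [0.3841, 0.2836, 0.3001]
orientation: [-0.747, 1.438, 0.747]
force: [0.9, 0.5, 0.2]
grip_width: 0.0412
```

Emit:
send_rows(series="0 0 0 0 -28 -15 45;0 0 0 0 -28 -15 45;0 0 0 0 -28 -15 45;0 0 0 0 -28 -15 45;0 0 0 0 -28 -15 45;0 0 0 0 -28 -15 45;0 0 0 0 -28 -16 45;0 0 0 0 -28 -20 45;0 0 0 0 -20 -11 45;0 0 0 0 0 0 45;0 0 0 0 0 0 45")

```text
t: 3.33
position: [0.5047, 0.0313, 0.2997]
orientation: [-0.745, 1.439, 0.745]
force: [-0.3, -0.1, 0.4]
grip_width: 0.0416
```

Run:
```python
from h import *
import cv2
ob,M=st([.504,.034,.30])
im,d=ctrl.camera('wrist'); cv2.imwrite('pics/w1.png',im[:,:,::-1]); np.savez('pics/w1.npz',im=im,d=d)
T=np.array(ctrl.get_calibration('wrist')['T_tool_cam']);cal=ctrl.get_calibration('wrist')
for r in ctrl.masks_of('wrist','slide_hanger_tab'):
    m=r['pixels']&(d>0); v,u=np.nonzero(m); z=d[m]
    X=np.stack([(u-cal['cx'])/cal['fx']*z,(v-cal['cy'])/cal['fy']*z,z],1); W=(X@T[:3,:3].T+T[:3,3])@M.T+ob['position']
    top=W[W[:,2]>.2]
    print(round(r['confidence'],2),m.sum(),u.mean().round(),v.mean().round(),im[m].mean(0).round(),len(top),W[:,2].max())
    if len(top)>10:
        t=top; L=(t[:,:2]-o)@Rm*1000; print('rail',np.percentile(L,[3,50,97],axis=0).round(1), L.mean(0), t.mean(0).round(4))
```

```text
t 3.3333 p [0.5047 0.0313 0.2997] rail [110.9   2.6] q [-0.14  0.15  0.03  1.84 -0.    1.15  0.84] F [-0.3 -0.1  0.4] w 0.0416
x [-0.  0. -1.] z yaw deg 54.7 rail x,y yaw 144.7 234.7
d tool mm [-0.3  2.1  1.8]
0.83 884 279.0 199.0 [87. 93. 97.] 280 0.21118670346220744
rail [[ 1.038e+02 -4.700e+00]
 [ 1.128e+02  1.000e-01]
 [ 1.205e+02  4.700e+00]] [ 1.12696435e+02 -2.78410307e-02] [0.5047 0.0345 0.2086]
0.83 1362 379.0 214.0 [ 90.  61. 123.] 0 0.16895565308574081
0.64 1279 380.0 154.0 [ 96.  62. 132.] 0 0.169692265160315
```

View pics/w1.png

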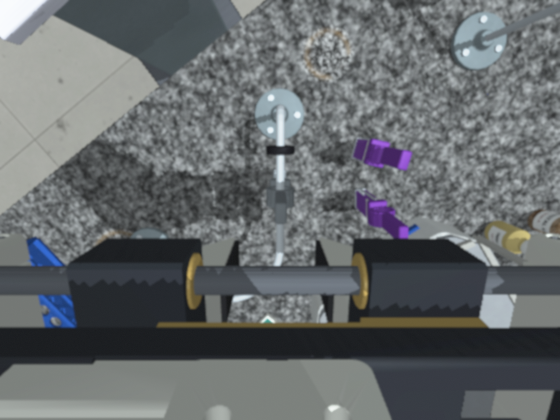

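Run:
```python
from h import *
f=np.load('pics/w1.npz'); im,d=f['im'],f['d']
M=Ro.from_rotvec(ctrl.get_obs()['orientation']).as_matrix(); p=ctrl.get_obs()['position']
cal=ctrl.get_calibration('wrist');T=np.array(cal['T_tool_cam'])
v,u=np.nonzero(d>0); z=d[v,u]
X=np.stack([(u-cal['cx'])/cal['fx']*z,(v-cal['cy'])/cal['fy']*z,z],1); W=(X@T[:3,:3].T+T[:3,3])@M.T+p
L=(W[:,:2]-o)@Rm*1000
for a in range(60,200,10):
    k=(abs(L[:,0]-a)<5)&(abs(L[:,1])<12)&(W[:,2]>.145)&(W[:,2]<.16)
    if k.sum()>3: print(a,k.sum(),np.median(L[k,1]).round(1),np.percentile(W[k,2],80).round(4))
```

```text
60 68 -1.6 0.1545
70 73 -1.5 0.1545
80 77 -2.4 0.1546
90 22 -1.9 0.1551
110 126 5.6 0.1568
120 152 3.7 0.1568
130 82 -2.0 0.1546
140 83 -1.0 0.1549
150 88 -1.4 0.1547
160 48 9.4 0.1595
170 88 -1.2 0.1547
180 106 -1.6 0.1546
190 98 -1.5 0.1541
```

Emit:
send_rows(series="0 0 0 10 1.6 3 45;0 0 0 25 0 0 45;0 0 0 25 0 0 45;0 0 0 25 0 0 45;0 0 0 20 0 0 45;0 0 0 13 0 0 45;0 0 0 0 0 0 45;0 0 0 0 0 0 45")

```text
t: 4.1
position: [0.5038, 0.0374, 0.1808]
orientation: [-0.748, 1.44, 0.75]
force: [0.6, 0.1, 0.5]
grip_width: 0.0416
```

Run:
```python
from h import *
import cv2
ob,M=st()
im,d=ctrl.camera('wrist'); cv2.imwrite('pics/w2.png',im[:,:,::-1])
im,d=ctrl.camera('side'); cv2.imwrite('pics/s2.png',cv2.resize(im[130:380,180:380,::-1],(480,600)))
```

```text
t 4.1 p [0.5038 0.0374 0.1808] rail [115.1  -1.9] q [-0.14  0.28  0.02  1.97 -0.01  0.89  0.84] F [0.6 0.1 0.5] w 0.0416
x [-0.002  0.    -1.   ] z yaw deg 55.0 rail x,y yaw 144.7 234.7
```

View pics/w2.png

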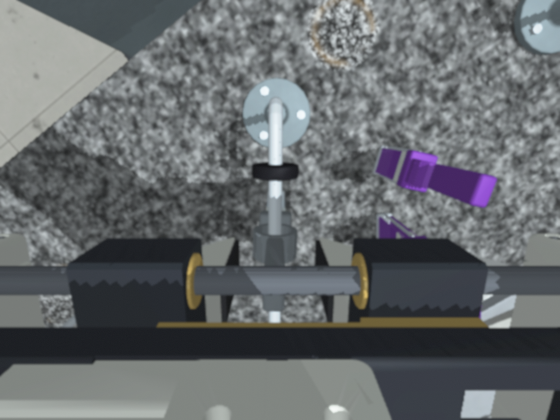

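View pics/s2.png

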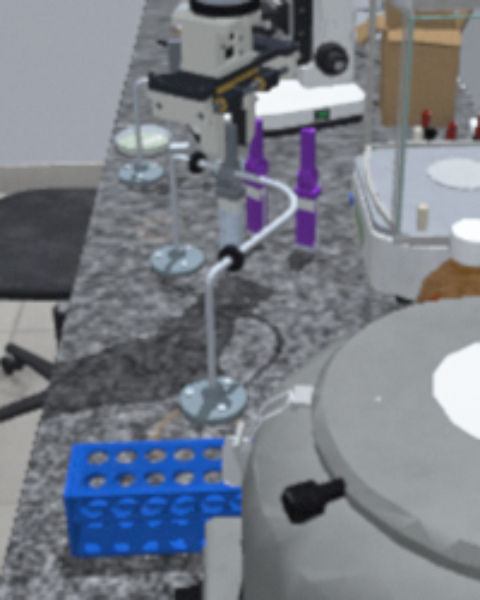

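Emit:
send_rows(series="0 0 0 0 -1.5 0 0;0 0 0 0 0 0 0;0 0 0 0 0 0 0;0 0 0 0 0 0 0;0 0 0 0 0 0 0;0 0 0 0 0 0 0")

```text
t: 4.7
position: [0.5061, 0.0349, 0.182]
orientation: [-0.747, 1.438, 0.747]
force: [-1.3, -0.4, 1.7]
grip_width: 0.01
```

Run:
```python
from h import *
for i in range(1): st()
```

```text
t 4.7 p [0.5061 0.0349 0.182 ] rail [111.9  -1.2] q [-0.14  0.28  0.02  1.97 -0.01  0.89  0.84] F [-1.3 -0.4  1.7] w 0.01
x [ 0. -0. -1.] z yaw deg 54.9 rail x,y yaw 144.7 234.7
```

Emit:
send_rows(series="0 0 0 -3 0 0 0;0 0 0 0 -5 0 0;0 0 0 0 -8 0 0;0 0 0 0 -8 0 0;0 0 0 0 -8 0 0;0 0 0 0 -8 0 0;0 0 0 0 -8 0 0;0 0 0 0 -7 0 0;0 0 0 0 0 0 0")

```text
t: 5.45
position: [0.55, 0.0037, 0.1846]
orientation: [-0.747, 1.439, 0.745]
force: [0.3, -0.5, -1.5]
grip_width: 0.0101
```

Run:
```python
from h import *
import cv2
ob,M=st()
im,d=ctrl.camera('top'); cv2.imwrite('pics/t3.png',cv2.resize(im[140:300,200:400,::-1],(750,600)))
im,d=ctrl.camera('side'); cv2.imwrite('pics/s3.png',cv2.resize(im[130:380,180:380,::-1],(480,600)))
```

```text
t 5.45 p [0.55   0.0037 0.1846] rail [58.  -1.2] q [-0.09  0.35  0.04  1.87 -0.02  0.93  0.92] F [ 0.3 -0.5 -1.5] w 0.0101
x [ 0.001 -0.001 -1.   ] z yaw deg 54.8 rail x,y yaw 144.7 234.7
```

View pics/s3.png

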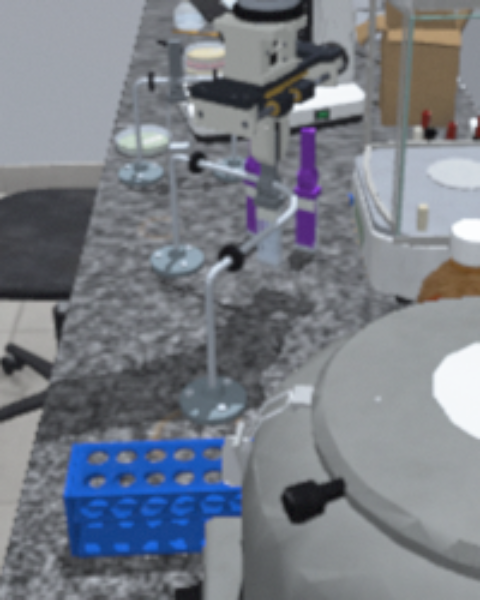

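Emit:
send_rows(series="0.105 0 0 0 -4.3 -0.3 0;0.105 0 0 0 -6.3 -0.3 0;0.105 0 0 0 -6.3 -0.3 0;0.105 0 0 0 -6.3 -0.3 0;0.105 0 0 0 -6.3 -0.3 0;0.105 0 0 0 -6.3 -0.3 0;0.105 0 0 0 -6.3 -0.3 0;0 0 0 0 0 0 0;0 0 0 0 0 0 0")

```text
t: 6.3
position: [0.5708, -0.029, 0.1846]
orientation: [-0.177, 1.564, 0.178]
force: [0.2, 0.4, -1.7]
grip_width: 0.0098
```

```bash
cat > look.py <<'E'
from h import *
import cv2,sys
n=sys.argv[1]
ob,M=st()
im,d=ctrl.camera('wrist'); cv2.imwrite(f'pics/w{n}.png',im[:,:,::-1]); np.savez(f'pics/w{n}.npz',im=im,d=d)
p=ob['position']
cal=ctrl.get_calibration('wrist');T=np.array(cal['T_tool_cam'])
v,u=np.nonzero(d>0); z=d[v,u]
X=np.stack([(u-cal['cx'])/cal['fx']*z,(v-cal['cy'])/cal['fy']*z,z],1); W=(X@T[:3,:3].T+T[:3,3])@M.T+p
L=(W[:,:2]-o)@Rm*1000
for ax in (0,1):
  for a in range(70,200,10):
    k=(abs(L[:,ax]-a)<5)&(abs(L[:,1-ax])<12)&(W[:,2]>.145)&(W[:,2]<.16)
    if k.sum()>30: print('leg','xy'[ax],a,k.sum(),np.median(L[k,1-ax]).round(1),np.percentile(W[k,2],80).round(4))
im,d=ctrl.camera('side'); cv2.imwrite(f'pics/s{n}.png',cv2.resize(im[130:380,180:380,::-1],(480,600)))
E
python3 look.py 4
```

```text
t 6.3 p [ 0.5708 -0.029   0.1846] rail [22.1 13.5] q [-0.15  0.39  0.2   1.82 -0.09  0.95  0.31] F [ 0.2  0.4 -1.7] w 0.0098
x [-0.001  0.    -1.   ] z yaw deg 13.0 rail x,y yaw 144.7 234.7
leg x 70 234 -0.5 0.1546
leg x 80 241 -0.5 0.1547
leg x 90 246 -0.5 0.1547
leg x 100 255 -0.6 0.1547
leg x 110 266 -0.6 0.1547
leg x 120 274 -0.7 0.1547
leg x 130 283 -0.7 0.1547
leg x 140 288 -0.6 0.1547
leg x 150 742 -0.7 0.156
leg x 160 144 -9.7 0.1595
leg x 170 250 -0.5 0.1547
leg x 180 314 -0.4 0.1547
```

View pics/s4.png

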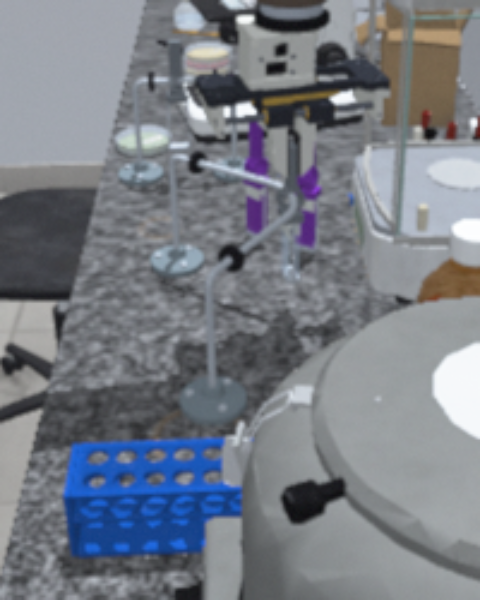

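View pics/w4.png

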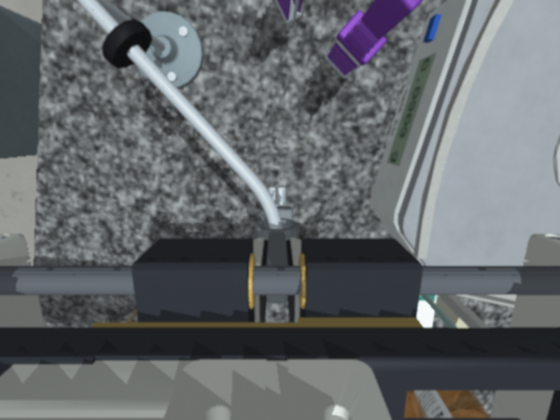

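Run:
```python
from h import *
f=np.load('pics/top0.npz'); d=f['d']; cal=ctrl.get_calibration('top');R=np.array(cal['R']);t=np.array(cal['t'])
v,u=np.nonzero(d>0); z=d[v,u]
X=np.stack([(u-cal['cx'])/cal['fx']*z,(v-cal['cy'])/cal['fy']*z,z],1); W=(X-t)@R
for y in np.arange(-.36,.16,.04):
    print(round(y,2),[ (round(x,2),W[k,2].max().round(2)) for x in np.arange(.58,.84,.04) for k in [(abs(W[:,0]-x)<.02)&(abs(W[:,1]-y)<.02)] if k.sum()])
```

```text
-0.36 [(np.float64(0.58), np.float64(0.22)), (np.float64(0.62), np.float64(0.23)), (np.float64(0.66), np.float64(0.24)), (np.float64(0.7), np.float64(0.23)), (np.float64(0.74), np.float64(0.22)), (np.float64(0.78), np.float64(0.21)), (np.float64(0.82), np.float64(0.01))]
-0.32 [(np.float64(0.58), np.float64(0.01)), (np.float64(0.62), np.float64(0.13)), (np.float64(0.66), np.float64(0.19)), (np.float64(0.7), np.float64(0.19)), (np.float64(0.74), np.float64(0.01)), (np.float64(0.78), np.float64(0.01)), (np.float64(0.82), np.float64(0.01))]
-0.28 [(np.float64(0.58), np.float64(0.01)), (np.float64(0.62), np.float64(0.01)), (np.float64(0.66), np.float64(0.01)), (np.float64(0.7), np.float64(0.15)), (np.float64(0.74), np.float64(0.15)), (np.float64(0.78), np.float64(0.01)), (np.float64(0.82), np.float64(0.12))]
-0.24 [(np.float64(0.58), np.float64(0.01)), (np.float64(0.62), np.float64(0.01)), (np.float64(0.66), np.float64(0.15)), (np.float64(0.7), np.float64(0.21)), (np.float64(0.74), np.float64(0.21)), (np.float64(0.78), np.float64(0.15)), (np.float64(0.82), np.float64(0.17))]
-0.2 [(np.fl
[... 1578 characters left out ...]
]
0.04 [(np.float64(0.58), np.float64(0.01)), (np.float64(0.62), np.float64(0.01)), (np.float64(0.66), np.float64(0.38)), (np.float64(0.7), np.float64(0.38)), (np.float64(0.74), np.float64(0.11)), (np.float64(0.82), np.float64(0.33))]
0.08 [(np.float64(0.58), np.float64(0.11)), (np.float64(0.62), np.float64(0.11)), (np.float64(0.66), np.float64(0.38)), (np.float64(0.7), np.float64(0.38)), (np.float64(0.74), np.float64(0.11)), (np.float64(0.82), np.float64(0.33))]
0.12 [(np.float64(0.58), np.float64(0.17)), (np.float64(0.62), np.float64(0.17)), (np.float64(0.66), np.float64(0.37)), (np.float64(0.7), np.float64(0.38)), (np.float64(0.74), np.float64(0.11)), (np.float64(0.82), np.float64(0.33))]
```

Run:
```python
from h import *
f=np.load('pics/top0.npz'); d=f['d']; cal=ctrl.get_calibration('top');R=np.array(cal['R']);t=np.array(cal['t'])
v,u=np.nonzero(d>0); z=d[v,u]
X=np.stack([(u-cal['cx'])/cal['fx']*z,(v-cal['cy'])/cal['fy']*z,z],1); W=(X-t)@R
for y in np.arange(-.10,.16,.01):
    k=(abs(W[:,1]-y)<.005)&(W[:,2]>.2)&(W[:,0]>.6)&(W[:,0]<.8)
    if k.sum(): print(round(y,2),W[k,0].min().round(3),W[k][W[k,0].argmin(),2].round(3), np.sort(W[k,0])[:6].round(3))
k=(abs(W[:,1]+.0)<.1)&(W[:,2]>.2)&(W[:,0]>.6)&(W[:,0]<.8); print(W[k,1].min())
f=np.load('pics/w4.npz')
im,dd=ctrl.camera('top')
import cv2
cv2.imwrite('pics/t4.png',cv2.resize(im[50:300,170:400,::-1],(552,600)))
W2=None
v,u=np.nonzero(dd>0); z=dd[v,u]
X=np.stack([(u-cal['cx'])/cal['fx']*z,(v-cal['cy'])/cal['fy']*z,z],1); W=(X-t)@R
k=(W[:,0]>.45)&(W[:,0]<.69)&(W[:,1]>-.15)&(W[:,1]<.1)&(W[:,2]>.22)
for zz in np.arange(.22,.5,.02):
    kk=k&(abs(W[:,2]-zz)<.01)
    if kk.sum(): print(zz.round(2),kk.sum(),W[kk].min(0).round(3),W[kk].max(0).round(3))
```

```text
-0.07 0.701 0.239 [0.701 0.701 0.702 0.703 0.704 0.705]
-0.06 0.684 0.374 [0.684 0.684 0.684 0.685 0.687 0.687]
-0.05 0.682 0.294 [0.682 0.682 0.682 0.683 0.683 0.683]
-0.04 0.678 0.299 [0.678 0.678 0.678 0.678 0.678 0.679]
-0.03 0.674 0.369 [0.674 0.674 0.675 0.675 0.675 0.675]
-0.02 0.671 0.371 [0.671 0.671 0.671 0.671 0.672 0.672]
-0.01 0.67 0.367 [0.67  0.671 0.671 0.671 0.671 0.671]
-0.0 0.67 0.372 [0.67  0.67  0.671 0.671 0.671 0.671]
0.01 0.671 0.362 [0.671 0.671 0.671 0.671 0.671 0.671]
0.02 0.67 0.369 [0.67  0.671 0.671 0.671 0.671 0.671]
0.03 0.67 0.354 [0.67  0.67  0.67  0.67  0.671 0.671]
0.04 0.669 0.377 [0.669 0.67  0.67  0.67  0.67  0.67 ]
0.05 0.67 0.355 [0.67 0.67 0.67 0.67 0.67 0.67]
0.06 0.668 0.36 [0.668 0.668 0.669 0.669 0.67  0.67 ]
0.07 0.668 0.358 [0.668 0.668 0.668 0.669 0.669 0.67 ]
0.08 0.668 0.356 [0.668 0.668 0.668 0.669 0.669 0.669]
0.09 0.667 0.358 [0.667 0.667 0.668 0.668 0.669 0.669]
0.1 0.669 0.35 [0.669 0.669 0.669 0.669 0.669 0.67 ]
0.11 0.67 0.361 [0.67 0.67 0.67 0.67 0.67 0.67]
0.12 0.67 0.353 [0.67  0.67  0.67  0.67  0.671 0.671]
0.13 0.67 0.364 [0.67  0.67  0.67  0.671 0.671 0.671]
0.14 0.67 0.37 [0.67  0.67  0.67  0.671 0.671 0.671]
0.15 0.671 0.361 [0.671 0.671 0.671 0.671 0.671 0.671]
-0.06893364628082616
0.28 2 [ 0.659 -0.008  0.287] [ 0.661 -0.008  0.287]
0.3 2 [ 0.683 -0.054  0.3  ] [ 0.685 -0.052  0.306]
0.32 12 [ 0.681 -0.055  0.311] [ 0.684 -0.038  0.329]
0.34 22 [ 0.672 -0.055  0.331] [0.687 0.018 0.349]
0.36 289 [ 0.667 -0.057  0.35 ] [0.69 0.1  0.37]
0.38 565 [ 0.67  -0.057  0.37 ] [0.69  0.099 0.378]
0.5 1 [ 0.599 -0.005  0.503] [ 0.599 -0.005  0.503]
```

View pics/t4.png

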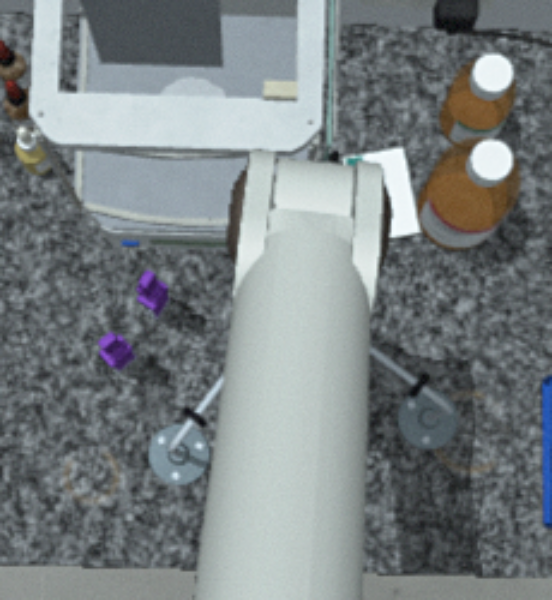

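Run:
```python
from h import *
ob,M=st()
C=o+Rm@np.array([.06,.06]); print('C',C)
p=ob['position'][:2]; e=p-C; print('r',np.linalg.norm(e)*1000,'rad ang',np.degrees(np.arctan2(e[1],e[0])))
def lim(y): return np.interp(y,[-.08,-.07,-.06,-.05,-.04,-.03,-.02,.1],[.75,.70,.684,.682,.678,.674,.670,.669])
pts=[(15,13.,57),(9.5,10,57),(3.5,7,56.5),(-2.5,4,56.5),(-8.5,0,56.5),(-14.5,-6,57),(-20.5,-13,58),(-26.5,-20,59),(-32.5,-27,60),(-36,-34,60),(-36,-35.3,60)]
yaw=13.0; cur=p
for a,y,r in pts:
    t=C+r/1000*np.array([np.cos(np.radians(a)),np.sin(np.radians(a))])
    Y=np.radians(yaw); tz=np.array([np.cos(Y),np.sin(Y)]); ty=np.array([-np.sin(Y),np.cos(Y)])
    d=(t-cur)*1000
    yr=np.radians(y); ax=np.array([np.cos(yr),np.sin(yr)]); bx=np.array([-ax[1],ax[0]])
    edge=[t+.095*ax+s*bx for s in np.linspace(-.0375,.0375,11)]+[t+.095*ax*k+.0375*bx for k in (.5,.7,.9)]
    cl=min(lim(E[1])-E[0] for E in edge)
    print('rot %.3f dy %.1f dz %.1f'%(np.radians(yaw-y),d@ty,d@tz),'clear mm',round(cl*1000,1),t.round(3))
    yaw=y;cur=t
```

```text
t 6.45 p [ 0.5709 -0.0285  0.1846] rail [22.3 13.1] q [-0.15  0.39  0.2   1.82 -0.09  0.95  0.31] F [ 1.  -0.3 -1.7] w 0.0101
x [-0.     0.001 -1.   ] z yaw deg 13.0 rail x,y yaw 144.7 234.7
C [ 0.51300034 -0.04499456]
r 60.17644621554534 rad ang 15.922009797139332
rot 0.000 dy -1.1 dz -3.1 clear mm 7.4 [ 0.568 -0.03 ]
rot 0.052 dy -5.5 dz -0.1 clear mm 7.2 [ 0.569 -0.036]
rot 0.052 dy -5.9 dz -0.9 clear mm 8.1 [ 0.569 -0.042]
rot 0.052 dy -5.9 dz -0.7 clear mm 7.3 [ 0.569 -0.047]
rot 0.070 dy -5.8 dz -1.0 clear mm 6.1 [ 0.569 -0.053]
rot 0.105 dy -5.9 dz -0.7 clear mm 8.2 [ 0.568 -0.059]
rot 0.122 dy -6.1 dz -0.2 clear mm 13.7 [ 0.567 -0.065]
rot 0.122 dy -6.2 dz -0.1 clear mm 29.8 [ 0.566 -0.071]
rot 0.122 dy -6.3 dz -0.0 clear mm 69.7 [ 0.564 -0.077]
rot 0.122 dy -3.6 dz -0.5 clear mm 88.7 [ 0.562 -0.08 ]
rot 0.023 dy 0.0 dz 0.0 clear mm 89.3 [ 0.562 -0.08 ]
```

Emit:
send_rows(series="0 0 0 -2 -1.1 -3.1 0;0.052 0 0 0 -5.5 -0.1 0;0.052 0 0 0 -5.9 -0.9 0;0 0 0 0 0 0 0")

```text
t: 6.78
position: [0.5694, -0.0438, 0.187]
orientation: [-0.092, 1.569, 0.091]
force: [0.2, -0.2, -1.0]
grip_width: 0.0097
```

Emit:
send_rows(series="0.052 0 0 0 -5.9 -0.7 0;0.07 0 0 0 -5.8 -1 0;0 0 0 0 0 0 0")

```text
t: 7.03
position: [0.5687, -0.0554, 0.1868]
orientation: [0.003, 1.571, -0.004]
force: [-0.1, -0.7, -1.4]
grip_width: 0.0099
```

Emit:
send_rows(series="0.105 0 0 0 -5.9 -0.7 0;0.122 0 0 0 -6.1 -0.2 0;0 0 0 0 0 0 0")

```text
t: 7.28
position: [0.5672, -0.067, 0.1868]
orientation: [0.182, 1.563, -0.183]
force: [-0.7, -0.9, -2.5]
grip_width: 0.0101
```

Emit:
send_rows(series="0.122 0 0 0 -6.2 -0.1 0;0.122 0 0 0 -6.3 0 0;0.122 0 0 0 -3.6 -0.5 0;0.023 0 0 0 0 0 0;0 0 0 0 0 0 0")

```text
t: 7.7
position: [0.5617, -0.0804, 0.1867]
orientation: [0.48, 1.517, -0.48]
force: [1.0, 0.7, -1.0]
grip_width: 0.0099
```

```bash
python3 look.py 5
```

```text
t 7.7 p [ 0.5617 -0.0804  0.1867] rail [-0.2 60.7] q [-0.21  0.39  0.39  1.83 -0.18  0.95 -0.36] F [ 1.   0.7 -1. ] w 0.0099
x [-0.  0. -1.] z yaw deg -35.1 rail x,y yaw 144.7 234.7
leg x 70 238 -0.0 0.1547
leg x 80 242 -0.4 0.1547
leg x 90 244 0.1 0.1547
leg x 100 238 -0.1 0.1548
leg x 110 239 0.2 0.1548
leg x 120 243 -0.2 0.1548
leg x 130 244 -0.2 0.1549
leg x 140 239 -0.2 0.1549
leg x 150 719 0.4 0.156
leg x 160 188 2.6 0.157
leg y 110 142 -0.2 0.1547
leg y 120 86 -0.2 0.1543
```

View pics/s5.png

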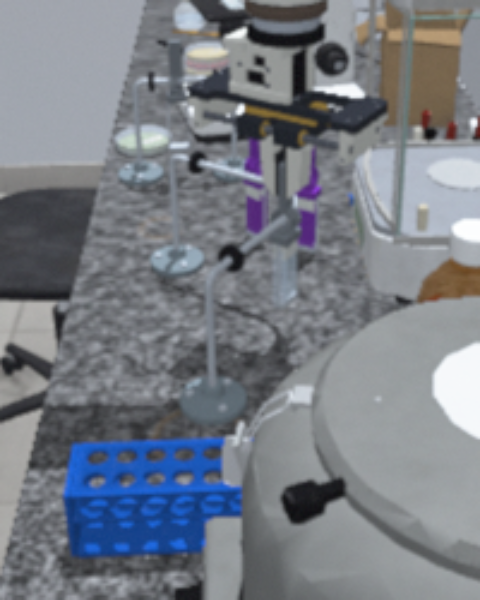

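View pics/w5.png

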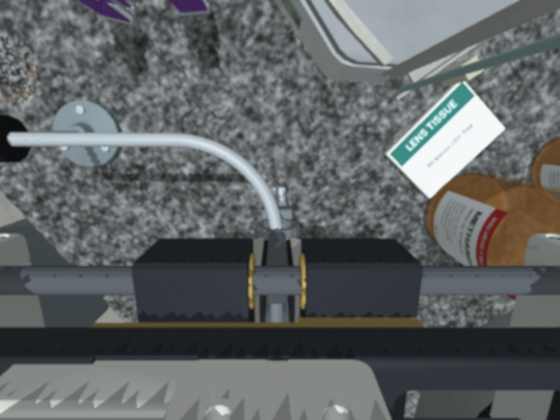

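Emit:
send_rows(series="0 0 0 0 -5 0 0;0 0 0 0 -8 0 0;0 0 0 0 -8 0 0;0 0 0 0 -8 0 0;0 0 0 0 -8 0 0;0 0 0 0 -8 0 0;0 0 0 0 -8 0 0;0 0 0 0 -8 0 0;0 0 0 0 -8 0 0;0 0 0 0 -6 0 0;0 0 0 0 0 0 0")

```text
t: 8.72
position: [0.5171, -0.1439, 0.1867]
orientation: [0.486, 1.516, -0.487]
force: [0.2, -0.1, -1.1]
grip_width: 0.0097
```

```bash
python3 look.py 6
```

```text
t 8.7167 p [ 0.5171 -0.1439  0.1867] rail [ -0.6 138.3] q [-0.12  0.34  0.42  1.91 -0.17  0.93 -0.25] F [ 0.2 -0.1 -1.1] w 0.0097
x [-0.    -0.001 -1.   ] z yaw deg -35.6 rail x,y yaw 144.7 234.7
leg y 70 252 -0.2 0.1546
leg y 80 236 -0.4 0.1546
leg y 90 220 -0.4 0.1547
leg y 100 217 -0.3 0.1546
leg y 110 207 -0.3 0.1546
leg y 120 204 -0.2 0.1547
leg y 130 296 1.1 0.1588
leg y 190 117 -0.5 0.154
```

View pics/s6.png

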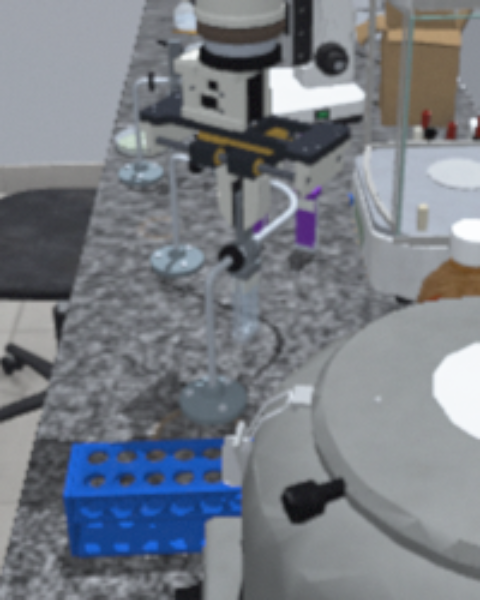

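Emit:
send_rows(series="0 0 0 0 -2 0 0;0 0 0 0 -2 0 0;0 0 0 0 -1 0 0;0 0 0 0 0 0 0")

```text
t: 9.15
position: [0.5152, -0.1463, 0.1867]
orientation: [0.485, 1.516, -0.485]
force: [0.7, 0.2, -1.7]
grip_width: 0.0096
```

Emit:
send_rows(series="0 0 0 0 -1 0 0;0 0 0 0 -1 0 0;0 0 0 0 0 0 0")

```text
t: 9.4
position: [0.514, -0.1481, 0.1867]
orientation: [0.485, 1.516, -0.485]
force: [0.4, 0.1, -1.7]
grip_width: 0.0093
```

```bash
python3 -c "
from h import *
st()"
```

```text
t 9.4 p [ 0.514  -0.1481  0.1867] rail [ -0.4 143.5] q [-0.11  0.34  0.42  1.91 -0.17  0.93 -0.23] F [ 0.4  0.1 -1.7] w 0.0093
x [-0. -0. -1.] z yaw deg -35.5 rail x,y yaw 144.7 234.7
```

Ring is about 2 mm from the disc. Lower it onto the rod and check before opening.

Emit:
send_rows(series="0 0 0 2 0 0 0;0 0 0 2 0 0 0;0 0 0 1 0 0 0;0 0 0 0 0 0 0;0 0 0 0 0 0 0")

```text
t: 9.82
position: [0.5142, -0.1479, 0.182]
orientation: [0.485, 1.516, -0.484]
force: [-1.3, -0.5, 2.9]
grip_width: 0.0103
```

```bash
python3 look.py 7
```

```text
t 9.8167 p [ 0.5142 -0.1479  0.182 ] rail [ -0.4 143.2] q [-0.11  0.34  0.42  1.91 -0.17  0.92 -0.23] F [-1.3 -0.5  2.9] w 0.0103
x [ 0.  0. -1.] z yaw deg -35.5 rail x,y yaw 144.7 234.7
leg y 70 253 -0.2 0.1548
leg y 80 265 -0.7 0.1546
leg y 90 247 -0.7 0.1547
leg y 100 241 -0.1 0.1546
leg y 110 234 -0.4 0.1548
leg y 120 231 -0.1 0.1547
leg y 130 345 -0.0 0.1552
leg y 140 184 4.8 0.1571
leg y 190 114 -0.5 0.154
```

View pics/w7.png

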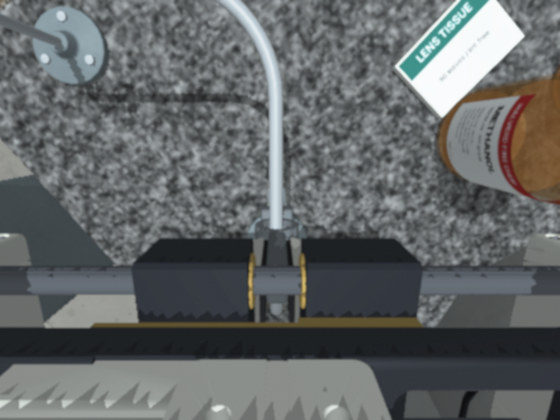

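Emit:
send_rows(series="0 0 0 0 0 0 13;0 0 0 0 0 0 15;0 0 0 0 0 0 20;0 0 0 0 0 0 30;0 0 0 0 0 0 40;0 0 0 0 0 0 45;0 0 0 0 0 0 45;0 0 0 0 0 0 45")

```text
t: 10.58
position: [0.5141, -0.1479, 0.1817]
orientation: [0.485, 1.516, -0.485]
force: [-0.1, 0.0, -0.5]
grip_width: 0.0407
```

```bash
python3 look.py 8
```

```text
t 10.5833 p [ 0.5141 -0.1479  0.1817] rail [ -0.4 143.3] q [-0.11  0.35  0.42  1.91 -0.17  0.92 -0.23] F [-0.1  0.  -0.5] w 0.0407
x [-0. -0. -1.] z yaw deg -35.5 rail x,y yaw 144.7 234.7
leg y 70 263 -0.2 0.1547
leg y 80 263 -0.7 0.1548
leg y 90 242 -0.7 0.1547
leg y 100 244 -0.4 0.1546
leg y 110 230 -0.1 0.1547
leg y 120 227 -0.1 0.1547
leg y 130 360 -0.0 0.1556
leg y 140 331 5.3 0.1571
leg y 150 244 6.1 0.1569
leg y 160 98 6.3 0.1576
leg y 190 111 -0.5 0.1541
```

View pics/w8.png

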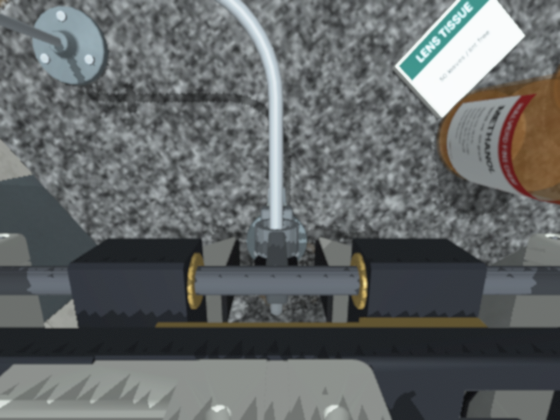

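Released cleanly: the tab stands at about (277,260), midway between the open fingers. Now straight up, then back toward the robot for an unobstructed look.

Emit:
send_rows(series="0 0 0 -8 0 0 45;0 0 0 -15 0 0 45;0 0 0 -20 0 0 45;0 0 0 -20 0 0 45;0 0 0 -20 0 0 45;0 0 0 -20 0 0 45;0 0 0 -20 0 0 45;0 0 0 0 0 0 45;0 0 0 0 0 0 45")

```text
t: 11.43
position: [0.5149, -0.1482, 0.3064]
orientation: [0.485, 1.513, -0.484]
force: [-0.8, 0.5, -0.4]
grip_width: 0.0409
```

Emit:
send_rows(series="0 0 0 0 15 0 45;0 0 0 0 20 0 45;0 0 0 0 20 0 45;0 0 0 0 20 0 45;0 0 0 0 20 0 45;0 0 0 0 20 0 45;0 0 0 0 0 0 45;0 0 0 0 0 0 45")

```text
t: 12.1
position: [0.5808, -0.0517, 0.3029]
orientation: [0.482, 1.519, -0.483]
force: [-0.3, -1.0, 0.3]
grip_width: 0.0413
```

Run:
```python
from h import *
import cv2
st()
for n in('top','side','top'):
    im,d=ctrl.camera(n); cal=ctrl.get_calibration(n);R=np.array(cal['R']);t=np.array(cal['t'])
    a=im[140:300,100:460] if n=='top' else im[130:380,180:380]
    cv2.imwrite(f'pics/{n}9.png',cv2.resize(a[:,:,::-1],(792,352) if n=='top' else (480,600)))
    for l in('slide_hanger_tab','spare_hanger_ring'):
      for r in ctrl.masks_of(n,l):
        m=r['pixels']&(d>0); v,u=np.nonzero(m); z=d[m]
        X=np.stack([(u-cal['cx'])/cal['fx']*z,(v-cal['cy'])/cal['fy']*z,z],1); W=(X-t)@R; W=W[W[:,2]>.03]
        if len(W)<5: continue
        hi=W[W[:,2]>W[:,2].max()-.02].mean(0); lo=W[W[:,2]<.12]; lo=lo.mean(0) if len(lo) else hi*np.nan
        print(n,l,round(r['confidence'],2),im[m].mean(0).astype(int),'hi',hi.round(3),(Rm.T@(hi[:2]-o)*1000).round(1),'lo',lo.round(3),(Rm.T@(lo[:2]-o)*1000).round(1))
```

```text
t 12.1 p [ 0.5808 -0.0517  0.3029] rail [ 0.8 26.2] q [-0.26  0.3   0.38  1.66 -0.12  1.2  -0.47] F [-0.3 -1.   0.3] w 0.0413
x [-0.003  0.    -1.   ] z yaw deg -35.3 rail x,y yaw 144.7 234.7
top slide_hanger_tab 0.68 [ 80  51 115] hi [0.598 0.112 0.165] [  81.4 -116.9] lo [0.594 0.111 0.09 ] [  84.1 -113.6]
top slide_hanger_tab 0.64 [ 82  54 118] hi [0.537 0.148 0.166] [ 152.  -110.9] lo [0.534 0.145 0.089] [ 152.9 -107.3]
top spare_hanger_ring 0.55 [105 116 122] hi [0.43  0.341 0.205] [ 351.1 -206.7] lo [0.431 0.341 0.054] [ 350.8 -207.5]
side slide_hanger_tab 0.65 [103 110 119] hi [ 0.514 -0.154  0.201] [ -4.2 148. ] lo [ 0.515 -0.155  0.08 ] [ -5.2 149.2]
side slide_hanger_tab 0.61 [100  71 132] hi [0.601 0.098 0.158] [  71.3 -107.2] lo [0.601 0.104 0.076] [  74.4 -112.1]
side slide_hanger_tab 0.53 [ 97  67 129] hi [0.538 0.132 0.155] [141.7 -98.6] lo [0.54  0.141 0.074] [ 145.6 -106.7]
side spare_hanger_ring 0.51 [101 108 115] hi [0.432 0.335 0.196] [ 345.8 -203.8] lo [0.433 0.347 0.054] [ 352.3 -213.3]
top slide_hanger_tab 0.7 [ 80  52 116] hi [0.598 0.112 0.165] [  81.6 -116.9] lo [0.594 0.11  0.091] [  83.5 -113.8]
top slide_hanger_tab 0.53 [ 80  50 117] hi [0.536 0.147 0.164] [ 152.3 -109.9] lo [0.533 0.145 0.089] [ 153.5 -106.5]
top spare_hanger_ring 0.71 [105 115 121] hi [0.43  0.341 0.207] [ 351.4 -206.7] lo [0.429 0.341 0.057] [ 351.7 -206.5]
```

View pics/top9.png

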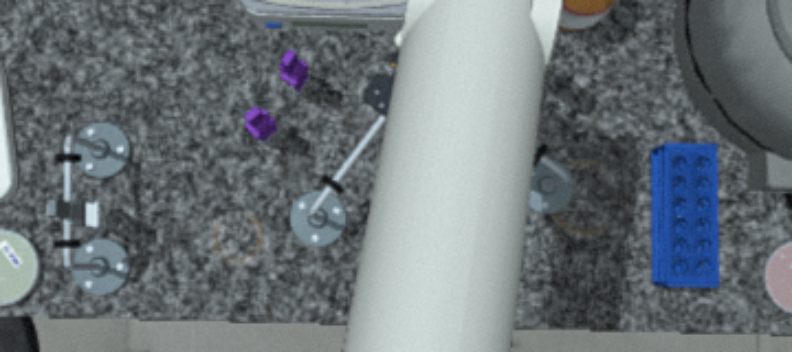

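View pics/side9.png

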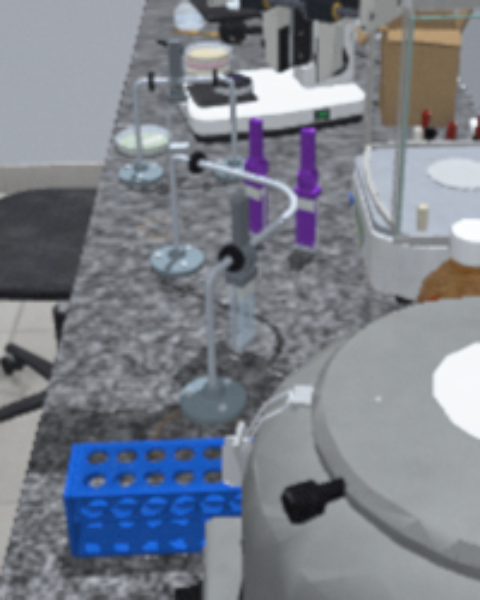

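Emit:
send_rows(series="0 0 0 0 0 0 45;0 0 0 0 0 0 45;0 0 0 0 0 0 45;0 0 0 0 0 0 45;0 0 0 0 0 0 45;0 0 0 0 0 0 45;0 0 0 0 0 0 45;0 0 0 0 0 0 45")

```text
t: 13.22
position: [0.5808, -0.0542, 0.3047]
orientation: [0.485, 1.516, -0.485]
force: [0.1, -0.2, 0.1]
grip_width: 0.0412
```

Run:
```python
from h import *
import cv2
n='side';cal=ctrl.get_calibration(n);R=np.array(cal['R']);t=np.array(cal['t'])
for i in range(2):
    im,d=ctrl.camera(n)
    for r in ctrl.masks_of(n,'slide_hanger_tab'):
        m=r['pixels']&(d>0); v,u=np.nonzero(m); z=d[m]
        X=np.stack([(u-cal['cx'])/cal['fx']*z,(v-cal['cy'])/cal['fy']*z,z],1); W=(X-t)@R; W=W[W[:,2]>.03]
        hi=W[W[:,2]>.175].mean(0) if W[:,2].max()>.18 else None
        if hi is not None and hi[1]<0:
            lo=W[W[:,2]<.12].mean(0); print(hi.round(4),(Rm.T@(hi[:2]-o)*1000).round(1),lo.round(4),(Rm.T@(lo[:2]-o)*1000).round(1))
for l in ('tube_rack',): print([(np.round(r['rect'],3).tolist(),round(r['confidence'],2)) for r in ctrl.spot_in(n,l)])
print(ctrl.hand_in(), ctrl.get_obs()['t'])
```

```text
[ 0.5212 -0.1499  0.1926] [ -7.4 140.8] [0.5401 0.1482 0.0736] [ 149.7 -113.3]
[ 0.5143 -0.1543  0.1938] [ -4.3 148.4] [ 0.5145 -0.1555  0.079 ] [ -5.1 149.3]
[ 0.5143 -0.1547  0.1936] [ -4.5 148.8] [ 0.5147 -0.1555  0.0794] [ -5.3 149.2]
[([0.436, 0.803, 0.129, 0.123], 0.84)]
the job is handed in; nothing more can be done
the job is handed in; nothing more can be done
```

The slide hanger is hanging at the stop disc on the other leg, and I handed the job in at about 13.5 s; no verdict is reported.

**What I did:** I gripped the thumb tab, lifted the ring 3–5 mm off the rod and slid it round the bend. On the bend I ran about 3 mm inside the arc to keep the gripper clear of the balance. I then took it to within about 2 mm of the disc, lowered it onto the rod, released it and backed away. The measured wrist force never went above about 3 N.

**Last checks:**
- **Position:** the ring was about 143–144 mm along the leg, going by the gripper's position at release. The side camera reads 148–149 mm along and −4 to −5 mm across. It only sees the near faces and was about as far off on the first leg, so I trust the gripper figure.
- **Upright and still:** the tab and the slides line up vertically within about 1 mm. Readings taken over a second apart agree within about 1 mm.
- **Other items:** the spare hanger, tube rack and purple look-alikes look unmoved. The spare was measured only at the end, but it looks the same in the before and after pictures. The rack's detected box is within a pixel or two of where it started.

**Checks that disagreed:** one low-quality network mask in the last step mixed the hanger with a purple look-alike, so I ignored it. In the final top view the arm hid the hanger, so its end state comes from the side camera and the gripper's position.

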